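Fit the blue filter cell on the lamp port and hold it home

TASK

Lift the blue filter cell out of its cavity in the storage tray and set it over the spigot of the lamp port. Turn it until its hidden keyways drop over the pins, then push it fully home against the spring of the red seat ring. Finish while still gripping it and holding it pushed home; leave the amber cell in the tray and do not disturb the bottle with the red cap.

Things in the scene. Friction and masses are not known exactly. Their poses are not given: they have to be found in the camera images.
- blue_cell: Filter cell to fit: dark knurled round cap, 54 mm wide, 38 high, 140 g, blue glass in its top. Origin: centre of its underside, z up. Its mouth below has a brass ring (bore 32 mm, lowest 14 mm; hollow above to 33 mm) with four hidden keyways, 9 mm wide, open below, along its own +x, +y, -x, -y. It starts upright at any yaw in one tray cavity, underside 4 mm and top 42 mm above the bench.
- amber_cell: The same cell with an amber glass window, in the other cavity; it stays there.
- tray: Grey moulded storage tray, fixed, 100 (x) x 185 (y) x 16 mm with a black border. Origin at the centre of its underside. Two round cavities, 58 mm across, 12 mm deep, at y = -43 and y = +43 mm; grip a cell across the tray (along tray x), clear of the other cell.
- port: Lamp port, fixed: round white foot 88 mm wide, 22 mm high; origin at the centre of its underside, z up. The spigot stands on its axis. The cell fits over it: on the pins its underside is 42 mm above the bench, dropped over them on the seat ring 33 mm, fully home 27 mm (top at 65 mm).
- port_spigot (a point): Centre of the spigot's top, 58 mm above the bench. Steel spigot, 30 mm wide, top 6 mm tapered to 21 mm. Four brass pins, 5 mm thick, 90 degrees apart, reach out to 20.5 mm from the axis, tops 42 mm above the bench. Their angle changes each time, is unrelated to any yaw and not reported: turn the cell, under a quarter turn, either way, until keyways and pins agree within about 0.1 rad.
- seat (a joint): Travel of the red sprung seat ring round the spigot's foot (33 to 51 mm across), in m: 0 = up, its top 33 mm above the bench; 0.006 = pressed down to its stop. The spring pushes up with about 5 N at the top and 12 N at the stop.
- reagent_red: White bottle with a red cap, 47 mm in diameter, 94 mm high, standing behind the tray, loose; origin at the centre of its underside.

How it is judged:
By the outcome, as a careful person would: the job done as asked, in the order asked, and still so for the second after the job is handed in, while the arm keeps its last pose, push and grip.
It also fails if it takes over 54 s, if anything falls off the work surface, if the arm or the gripper's body presses on something with over 40 N, if the wrist force passes 120 N, or if a joint passes its speed limit or range.

ROBOT

A 7-joint arm with a two-finger parallel gripper is mounted at the origin on a cart in front of the work surface, level with it; the furniture and walls round the work are solid. World frame = base frame: x ahead of the robot, y to its left, z up, the work surface at z = 0. Lengths are in m, angles in rad, forces in N, time in s.
With the tool pointing down it reaches from about 0.4 to 0.9 m from the base axis. Payload 5.5 kg.
Tool frame: the origin (TCP) lies midway between the tips of the shut fingers; the grasp point (between the pads) lies behind it (bot.tcp_to_grasp is the z of the grasp point in the tool frame, in m); z points along the fingers, y is the line along which they close (so a half turn about z gives the same grasp; the last joint's range is limited). The gripper opens to 92 mm and grips with 3 to 60 N. Pads are 19 mm wide; open, the fingers measure 130 mm over their backs; the gripper's body (75 mm by 190 mm) begins 47 mm behind the grasp point.
Start: joints at [-0.958, 0.501, -0.427, 1.55, 0.221, 1.138, -0.21], TCP at [0.223, 0.611, 0.227] pointing down, gripper open.
Joint ranges: [-2.88, 2.88], [-0.31, 2.03], [-1.54, 1.56], [0.2, 2.42], [-1.41, 4.55], [0.19, 2.02], [-2.57, 2.57]. Speed limits (rad/s): [2.57, 2.57, 3.14, 3.14, 3.14, 3.14, 3.14].

INTERFACE

Orientations are given as a unit quaternion [x, y, z, w].
In Python, from bench import sense, capture, camera_params, ticket, bot gives the robot as it stands.
- The arm moves only by the tool carry_out, never from a script. Its argument "increments" is a list of rows, each an object with "linear": the shift along the tool's x, y, z in m, a list of three; "spin": the turn about the tool's z in rad. In form: [{"linear": [x, y, z], "spin": spin}, ...]. A call has 1 to 5 rows; each row is the pose to reach, as a shift and turn from the pose commanded when the call began, along the tool's axes at that moment; what a row does not reach only later rows make up. A row lasts 1/12 s, in which the tool goes at most 41.7 mm and 7.16 degrees, less where a joint would pass 70% of its speed; a pose out of reach is approached as far as the arm can. A call with a gripper value outside its range is refused whole. "grip" is the closure, from -1 (fully open) to 1 (shut), set as the call begins (left out, the last holds). The fingers move at their own pace and stop on an object; "squeeze" is the grip in N (left out, the last holds). Time passes only in rows, so rows that repeat a pose let the fingers close. It gives the time, the measured TCP pose, the force, the opening and the grip force at its end, in the units of the state.
- sense(): the state, without advancing time (a new reading comes with each control period).
- capture(name): name is "side" or "top" or "wrist"; returns the picture (420x560x3 uint8, blue, green, red); there is no depth.
- camera_params(name): a dict with "fovy" (degrees; the focal length in pixels is half the picture's height over the tangent of half this angle, whatever the lens; pixels are square), "cx", "cy" (the principal point, pixels), "pose" (4x4, takes a point from camera to world coordinates). Camera axes: x right, y up, looking along -z (the intrinsics and any distortion apply to the point x, -y, -z); pixel columns grow to the right and rows downward; lengths in m; the calibration is good to about 2 mm. A picture is of the moment at which its call begins: read the wrist's pose just before it. camera_params takes no time and is no camera call; for the wrist camera it gives the pose at the moment of the call.
- ticket.job_done(): hands the job in; it is judged then, once.
The state is a dict: "clock": time; "qpos": joint angles; "dq": joint speeds; "joint_torque": joint torques, N m; "ee_pos": TCP position; "ee_rot": TCP orientation; "force": force on the tool from outside, world axes, zero at the start; "ft_torque": the same for the moment, N m; "width": opening from 0.0 (shut) to 1.0 (fully open); "grasp_force": force on a finger pad.
Only numpy, scipy, OpenCV 4.12 (cv2) and the standard library are available. Lean on these libraries where they do the work, as an engineer would, in place of code of your own. Each camera call takes 0.05 s, during which the arm holds its last target. There are 200 camera calls.

## Working session

There is one attempt and no reset: what is moved stays moved. The work goes in short steps, Python scripts to look and compute and a tool call to move; the robot and the scene stay as the last step left them, time stands still between calls to the robot, and variables do not carry over. Pictures are saved under pics/ and viewed, at most 10 in all, crops included, and the job is handed in when it is done.

Besides the shell and the picture viewer there is one more tool, called after "Call:" by a JSON object that holds its "api" and its "payload". carry_out: Moves the arm, as the interface text tells. Its arguments: {"type":"object","properties":{"increments":{"type":"array","items":{"type":"object","properties":{"linear":{"type":"array","items":{"type":"number"}},"spin":{"type":"number"}}}},"grip":{"type":"number"},"squeeze":{"type":"number"}},"required":["increments"]}

```bash
mkdir -p pics; ls; python3 - <<'E'
from bench import sense,capture,camera_params,bot
import cv2,numpy as np
s=sense();print({k:np.round(v,3).tolist() for k,v in s.items()},bot.tcp_to_grasp)
ims=[]
for n in("side","top"):
    p=camera_params(n);print(n,{k:(np.round(v,3).tolist() if k!='d' else v) if not isinstance(v,str) else v for k,v in p.items()})
    im=capture(n);cv2.imwrite(f"pics/{n}0.png",im)
E
```

```text
pics
{'clock': 0.0, 'qpos': [-0.958, 0.502, -0.427, 1.551, 0.221, 1.138, -0.21], 'dq': [-0.001, 0.002, 0.001, -0.001, -0.001, 0.001, -0.0], 'joint_torque': [0.001, -56.661, -5.815, -27.911, -0.069, 0.031, 0.0], 'ee_pos': [0.223, 0.61, 0.226], 'ee_rot': [0.174, 0.985, -0.001, -0.0], 'force': [-0.68, 0.972, 0.44], 'ft_torque': [-0.006, 0.02, 0.074], 'grasp_force': 0.0, 'width': 0.999} -0.0188
side {'fovy': 52.609, 'cx': 280.455, 'cy': 205.618, 'pose': [[-0.954, 0.146, -0.26, 0.363], [-0.298, -0.436, 0.849, 0.918], [0.01, 0.888, 0.46, 0.457], [0.0, 0.0, 0.0, 1.0]]}
top {'fovy': 48.274, 'cx': 277.808, 'cy': 208.962, 'pose': [[0.015, 0.989, -0.15, 0.474], [-1.0, 0.015, 0.002, 0.221], [0.005, 0.15, 0.989, 0.922], [0.0, 0.0, 0.0, 1.0]]}
```

View pics/top0.png

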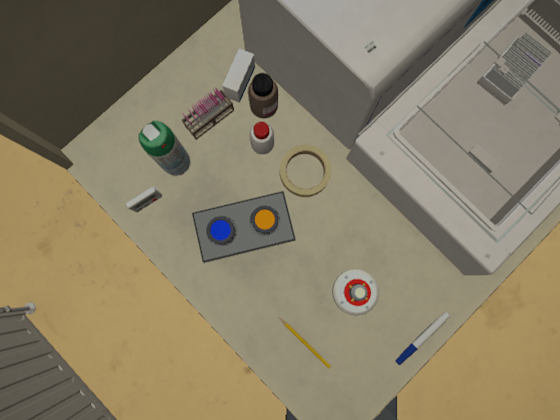

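View pics/side0.png

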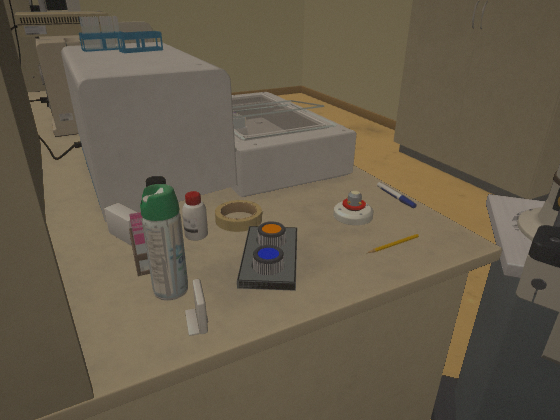

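Top view: blue cell near (221,230), amber (265,220), port (356,292), red-capped bottle (262,137). Side view: blue (268,254), amber (271,230), port spigot (354,198). Now triangulating.

```bash
cat > h.py <<'E'
import numpy as np,cv2
from bench import sense,capture,camera_params,bot
from scipy.spatial.transform import Rotation as R
def ray(p,uv):
    f=210/np.tan(np.radians(p['fovy'])/2);T=np.array(p['pose'])
    d=T[:3,:3]@np.array([(uv[0]-p['cx'])/f,-(uv[1]-p['cy'])/f,-1]);return T[:3,3],d/np.linalg.norm(d)
def plane(p,uv,z):
    o,d=ray(p,uv);return o+d*(z-o[2])/d[2]
def tri(rs):
    A=sum(np.eye(3)-np.outer(d,d) for o,d in rs);b=sum((np.eye(3)-np.outer(d,d))@o for o,d in rs)
    x=np.linalg.solve(A,b);return x,[round(1e3*np.linalg.norm(np.cross(x-o,d)),1) for o,d in rs]
def blob(im,c,roi=None,n=1):
    h,s,v=cv2.split(cv2.cvtColor(im,cv2.COLOR_BGR2HSV))
    m={'blue':(abs(h.astype(int)-119)<9)&(s>150)&(v>60),'amber':(h>8)&(h<22)&(s>220)&(v>100),
       'red':((h<6)|(h>174))&(s>150)&(v>80)}[c].astype(np.uint8)
    if roi: k=np.zeros_like(m);k[roi[1]:roi[3],roi[0]:roi[2]]=1;m*=k
    cs=sorted(cv2.findContours(m,cv2.RETR_EXTERNAL,cv2.CHAIN_APPROX_NONE)[0],key=cv2.contourArea)[-n:]
    return [(cv2.fitEllipse(cv2.convexHull(c)),cv2.contourArea(c)) for c in cs]
def tool(s,w): # world vec to tool axes
    return R.from_quat(s['ee_rot']).inv().apply(w)
E
python3 - <<'E'
from h import *
t,s=cv2.imread('pics/top0.png'),cv2.imread('pics/side0.png')
P={n:camera_params(n) for n in('top','side')}
for c,rt,rs in(('blue',(190,200,250,260),(240,235,300,280)),('amber',(240,200,290,240),(240,215,300,245)),('red',(330,270,385,315),(330,190,380,220)),('red',(245,115,280,145),(180,190,205,205))):
    a=blob(t,c,rt)[0];b=blob(s,c,rs)[0]
    print(c,np.round(a[0][0],1),np.round(a[0][1],1),np.round(b[0][0],1),np.round(b[0][1],1),tri([ray(P['top'],a[0][0]),ray(P['side'],b[0][0])]))
# tray long edges in top view
q=[plane(P['top'],u,.016) for u in((194,212),(284,193),(294,237),(204,260))]
print(np.round(q,3))
E
```

```text
blue [220.  229.7] [19.9 20.4] [267.9 253.1] [11.2 20.4] (array([0.56629049, 0.32754564, 0.04004449]), [np.float64(0.1), np.float64(0.1)])
amber [264.2 218.9] [18.3 18.7] [270.9 228.3] [ 8.8 18.3] (array([0.58829657, 0.24462542, 0.04008098]), [np.float64(0.0), np.float64(0.0)])
red [357.1 292. ] [25.6 26.3] [353.6 203.6] [11.5 22.8] (array([0.45408026, 0.06791961, 0.02975033]), [np.float64(0.1), np.float64(0.1)])
red [260.7 129.2] [14.5 15.4] [192.1 197.6] [13.8 15. ] (array([0.74946432, 0.25304514, 0.08488169]), [np.float64(0.3), np.float64(0.3)])
[[0.603 0.382 0.016]
 [0.643 0.207 0.016]
 [0.557 0.187 0.016]
 [0.51  0.359 0.016]]
```

```bash
python3 - <<'E'
from h import *
P={n:camera_params(n) for n in('top','side')}
print('can top',tri([ray(P['top'],(156,136)),ray(P['side'],(160,195))]))
print('can base edge', plane(P['side'],(168,297),0), plane(P['top'],(179,173),0))
s=sense();a=np.array(s['ee_pos']);print(tool(s,np.array([.566,.328,.15])-a), R.from_quat(s['ee_rot']).as_matrix().round(3).tolist())
p=camera_params('wrist');print(np.round(p['pose'],3).tolist(),p['fovy'],p['cx'],p['cy'])
E
```

```text
can top (array([0.70538741, 0.42169962, 0.17532144]), [np.float64(0.2), np.float64(0.2)])
can base edge [0.69998824 0.44477215 0.        ] [0.6837767  0.41863456 0.        ]
[-0.41925838 -0.14716283  0.07602789] [[-0.939, 0.343, -0.001], [0.343, 0.939, -0.002], [0.0, -0.002, -1.0]]
[[0.342, -0.899, -0.272, 0.15], [0.94, 0.327, 0.1, 0.637], [-0.001, -0.29, 0.957, 0.384], [0.0, 0.0, 0.0, 1.0]] 63.84085398444565 272.4203789861443 210.82139497837125
```

Call:
{"api": "carry_out", "payload": {"increments": [{"linear": [-0.042, -0.014, 0.007], "spin": 0.1}, {"linear": [-0.08, -0.028, 0.014], "spin": 0.2}, {"linear": [-0.12, -0.042, 0.021], "spin": 0.3}, {"linear": [-0.16, -0.056, 0.028], "spin": 0.4}, {"linear": [-0.2, -0.07, 0.035], "spin": 0.5}]}}

```text
clock: 0.52
ee_pos: [0.3828, 0.4787, 0.1921]
ee_rot: [0.414, 0.91, -0.0, -0.0]
force: [-0.2, 0.6, 0.7]
width: 1.001
grasp_force: 0.0
```

```bash
cat > go.py <<'E'
import sys
from h import *
s=sense();M=R.from_quat(s['ee_rot']).as_matrix();g=list(map(float,sys.argv[1:5]))
ya=np.arctan2(M[1,1],M[0,1]);print('t',s['clock'],'pos',np.round(s['ee_pos'],4),'yang',ya.round(3),'lin',tool(s,np.array(g[:3])-s['ee_pos']).round(4),'spin',round(-(g[3]-ya),3),'q',np.round(s['qpos'],2),'F',np.round(s['force'],1),'w',s['width'])
E
python3 go.py .566 .328 .15 .245
```

```text
t 0.5167 pos [0.3828 0.4787 0.1921] yang 0.716 lin [-0.2339  0.0393  0.0422] spin 0.471 q [-0.73  0.45 -0.28  1.69  0.14  1.03 -0.34] F [-0.2  0.6  0.7] w 1.0009916904081213
```

Call:
{"api": "carry_out", "payload": {"increments": [{"linear": [-0.04, 0.007, 0.007], "spin": 0.1}, {"linear": [-0.08, 0.014, 0.014], "spin": 0.2}, {"linear": [-0.12, 0.021, 0.021], "spin": 0.3}, {"linear": [-0.16, 0.028, 0.028], "spin": 0.4}, {"linear": [-0.195, 0.034, 0.035], "spin": 0.45}]}}

```text
clock: 0.93
ee_pos: [0.538, 0.3537, 0.1571]
ee_rot: [0.608, 0.794, -0.0, 0.0]
force: [-0.3, -0.1, 0.9]
width: 1.001
grasp_force: 0.0
```

```bash
python3 go.py .566 .328 .15 .245
```

```text
t 0.9333 pos [0.538  0.3537 0.1571] yang 0.265 lin [-0.0321  0.0203  0.0072] spin 0.02 q [-0.53  0.53 -0.12  1.64  0.08  0.98 -0.42] F [-0.3 -0.1  0.9] w 1.001351363251064
```

Call:
{"api": "carry_out", "payload": {"increments": [{"linear": [-0.03, 0.02, 0.007], "spin": 0.02}, {"linear": [-0.03, 0.02, 0.007], "spin": 0.02}, {"linear": [-0.03, 0.02, 0.007], "spin": 0.02}]}}

```text
clock: 1.18
ee_pos: [0.5652, 0.3288, 0.1493]
ee_rot: [0.615, 0.788, -0.001, 0.0]
force: [-0.4, 0.1, -0.1]
width: 1.001
grasp_force: 0.0
```

```bash
python3 go.py .566 .328 .15 .245; python3 - <<'E'
from h import *
p=camera_params('wrist');im=capture('wrist');cv2.imwrite('pics/w1.png',im);t=capture('top');cv2.imwrite('pics/t1.png',t)
print(np.round(p['pose'],4).tolist())
for c in('blue','amber'):
    for e,a in blob(im,c): print(c,np.round(e[0],1),np.round(e[1],1),a,plane(p,e[0],.040),plane(p,e[0],.042))
E
```

```text
t 1.1833 pos [0.5652 0.3288 0.1493] yang 0.245 lin [-0.0009  0.0006 -0.0007] spin 0.0 q [-0.49  0.55 -0.11  1.61  0.07  0.98 -0.38] F [-0.4  0.1 -0.1] w 1.0008893523032467
[[0.9699, -0.2332, -0.0697, 0.5472], [0.2434, 0.9277, 0.2832, 0.4052], [-0.0014, -0.2916, 0.9565, 0.307], [0.0, 0.0, 0.0, 1.0]]
blue [274.1 210.7] [43.9 45.8] 1525.0 [0.56799125 0.32656411 0.04      ] [0.56783576 0.3271532  0.042     ]
amber [274.7 293.8] [18.6 34.2] 258.0 [0.58753329 0.25138872 0.04      ] [0.58723139 0.252541   0.042     ]
```

View pics/w1.png

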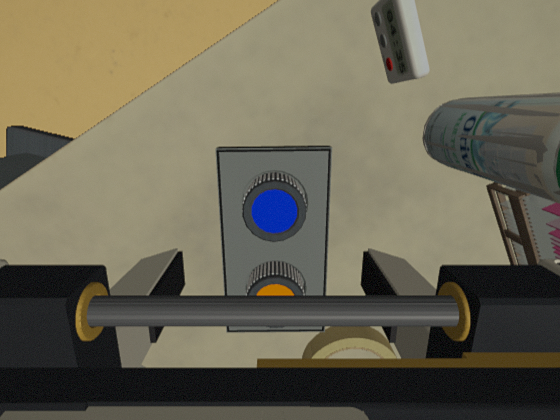

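```bash
python3 go.py .567 .327 .02 .245
```

```text
t 1.2833 pos [0.5624 0.3333 0.1502] yang 0.251 lin [-0.0074  0.0031  0.1302] spin 0.006 q [-0.49  0.55 -0.11  1.61  0.07  0.98 -0.38] F [0.5 0.2 0.3] w 1.0019778042474312
```

Call:
{"api": "carry_out", "payload": {"increments": [{"linear": [-0.007, 0.003, 0.03], "spin": 0.006}, {"linear": [-0.007, 0.003, 0.06], "spin": 0.006}, {"linear": [-0.007, 0.003, 0.07], "spin": 0.006}, {"linear": [-0.007, 0.003, 0.07], "spin": 0.006}, {"linear": [-0.007, 0.003, 0.07], "spin": 0.006}]}}

```text
clock: 1.7
ee_pos: [0.5667, 0.3282, 0.0808]
ee_rot: [0.614, 0.789, -0.0, -0.001]
force: [-0.2, 0.4, 1.2]
width: 0.998
grasp_force: 0.0
```

```bash
python3 go.py .567 .327 .02 .245;  python3 - <<'E'
from h import *
p=camera_params('wrist');im=capture('wrist')
for e,a in blob(im,'blue'): print(np.round(e[0],1),plane(p,e[0],.040))
E
python3 go.py .567 .327 .02 .245
```

```text
t 1.7 pos [0.5667 0.3282 0.0808] yang 0.247 lin [-0.0013  0.0001  0.0608] spin 0.002 q [-0.49  0.64 -0.11  1.65  0.08  0.86 -0.38] F [-0.2  0.4  1.2] w 0.9983662074756522
[272.1 241.2] [0.56791485 0.32650887 0.04      ]
t 1.75 pos [0.5678 0.3285 0.082 ] yang 0.247 lin [-0.0014 -0.0012  0.062 ] spin 0.002 q [-0.49  0.64 -0.11  1.65  0.08  0.86 -0.38] F [1.1 1.  0.3] w 0.9975583703870807
```

Call:
{"api": "carry_out", "payload": {"increments": [{"linear": [-0.0015, 0.0, 0.02], "spin": 0.0}, {"linear": [-0.0015, 0.0, 0.04], "spin": 0.0}, {"linear": [-0.0015, 0.0, 0.055], "spin": 0.0}, {"linear": [-0.0015, 0.0, 0.06], "spin": 0.0}, {"linear": [-0.0015, 0.0, 0.06], "spin": 0.0}]}}

```text
clock: 2.17
ee_pos: [0.5676, 0.3254, 0.0201]
ee_rot: [0.615, 0.788, -0.001, -0.0]
force: [0.8, -0.1, -0.3]
width: 0.999
grasp_force: 0.0
```

```bash
python3 go.py .567 .327 .02 .245
```

```text
t 2.1667 pos [0.5676 0.3254 0.0201] yang 0.245 lin [ 0.0017 -0.0001  0.0001] spin 0.0 q [-0.49  0.72 -0.1   1.67  0.09  0.76 -0.39] F [ 0.8 -0.1 -0.3] w 0.9994183447700763
```

Call:
{"api": "carry_out", "payload": {"increments": [{"linear": [0, 0, 0], "spin": 0}, {"linear": [0, 0, 0], "spin": 0}, {"linear": [0, 0, 0], "spin": 0}, {"linear": [0, 0, 0], "spin": 0}, {"linear": [0, 0, 0], "spin": 0}], "grip": 1, "squeeze": 40}}

```text
clock: 2.58
ee_pos: [0.5687, 0.3255, 0.0215]
ee_rot: [0.615, 0.788, 0.001, 0.0]
force: [0.2, -0.3, 0.1]
width: 0.692
grasp_force: 0.0
```

Call:
{"api": "carry_out", "payload": {"increments": [{"linear": [0, 0, 0], "spin": 0}, {"linear": [0, 0, 0], "spin": 0}, {"linear": [0, 0, 0], "spin": 0}]}}

```text
clock: 2.83
ee_pos: [0.5683, 0.3254, 0.0211]
ee_rot: [0.615, 0.788, 0.0, -0.0]
force: [-1.4, 0.2, 2.9]
width: 0.587
grasp_force: 40.0
```

```bash
python3 go.py .567 .327 .02 .245
```

```text
t 2.8333 pos [0.5683 0.3254 0.0211] yang 0.245 lin [ 0.0019 -0.0009  0.0011] spin 0.0 q [-0.49  0.72 -0.1   1.67  0.09  0.76 -0.39] F [-1.4  0.2  2.9] w 0.5874104770323189
```

Call:
{"api": "carry_out", "payload": {"increments": [{"linear": [0, 0, -0.02], "spin": 0}, {"linear": [0, 0, -0.05], "spin": 0}, {"linear": [0, 0, -0.08], "spin": 0}, {"linear": [0, 0, -0.11], "spin": 0}, {"linear": [0, 0, -0.12], "spin": 0}]}}

```text
clock: 3.25
ee_pos: [0.5706, 0.3268, 0.1455]
ee_rot: [0.615, 0.788, 0.003, 0.001]
force: [2.2, 0.3, -0.5]
width: 0.589
grasp_force: 40.0
```

```bash
python3 go.py .473 -.01 .14 .245
```

```text
t 3.25 pos [0.5706 0.3268 0.1455] yang 0.245 lin [-0.303  -0.1764  0.0037] spin 0.0 q [-0.48  0.56 -0.11  1.61  0.07  0.97 -0.37] F [ 2.2  0.3 -0.5] w 0.5886946140823782
```

Call:
{"api": "carry_out", "payload": {"increments": [{"linear": [-0.03, -0.017, 0], "spin": 0}, {"linear": [-0.06, -0.035, 0], "spin": 0}, {"linear": [-0.09, -0.052, 0], "spin": 0}, {"linear": [-0.12, -0.07, 0], "spin": 0}, {"linear": [-0.15, -0.088, 0], "spin": 0}]}}

```text
clock: 3.67
ee_pos: [0.5181, 0.1568, 0.1399]
ee_rot: [0.615, 0.788, -0.001, -0.0]
force: [0.8, -1.1, -1.6]
width: 0.587
grasp_force: 40.0
```

Call:
{"api": "carry_out", "payload": {"increments": [{"linear": [-0.03, -0.017, 0], "spin": 0}, {"linear": [-0.06, -0.035, 0], "spin": 0}, {"linear": [-0.09, -0.052, 0], "spin": 0}, {"linear": [-0.12, -0.07, 0], "spin": 0}, {"linear": [-0.15, -0.088, 0], "spin": 0}]}}

```text
clock: 4.08
ee_pos: [0.4691, -0.0099, 0.1402]
ee_rot: [0.615, 0.788, -0.0, -0.0]
force: [1.1, -0.2, -1.2]
width: 0.587
grasp_force: 40.0
```

Call:
{"api": "carry_out", "payload": {"increments": [{"linear": [0, 0, 0], "spin": 0}, {"linear": [0, 0, 0], "spin": 0}, {"linear": [0, 0, 0], "spin": 0}, {"linear": [0, 0, 0], "spin": 0}]}}

```text
clock: 4.42
ee_pos: [0.4705, -0.0072, 0.1405]
ee_rot: [0.615, 0.789, 0.0, -0.0]
force: [0.8, 0.4, -2.1]
width: 0.587
grasp_force: 40.0
```

```bash
python3 go.py .454 .068 .14 .245;  python3 - <<'E'
from h import *
p=camera_params('wrist');im=capture('wrist');cv2.imwrite('pics/w2.png',im);cv2.imwrite('pics/t2.png',capture('top'));cv2.imwrite('pics/s2.png',capture('side'))
for e,a in blob(im,'red',n=2): print(np.round(e[0],1),np.round(e[1],1),a,plane(p,e[0],.033))
for e,a in blob(im,'blue'): print('blue',np.round(e[0],1),np.round(e[1],1),a)
E
python3 go.py .454 .068 .14 .245
```

```text
t 4.4167 pos [ 0.4705 -0.0072  0.1405] yang 0.247 lin [0.0769 0.0023 0.0006] spin 0.002 q [-0.01  0.27 -0.04  2.08  0.01  0.8   0.19] F [ 0.8  0.4 -2.1] w 0.5870420494317623
[275.8 112.2] [65.7 68.1] 3420.5 [0.45548463 0.0672509  0.033     ]
blue [272.3 282.6] [72.  82.2] 3253.0
t 4.5667 pos [ 0.4705 -0.0071  0.1406] yang 0.247 lin [0.0769 0.0024 0.0006] spin 0.002 q [-0.01  0.27 -0.04  2.08  0.01  0.8   0.19] F [-0.6  0.  -1.8] w 0.5807987892471352
```

View pics/w2.png

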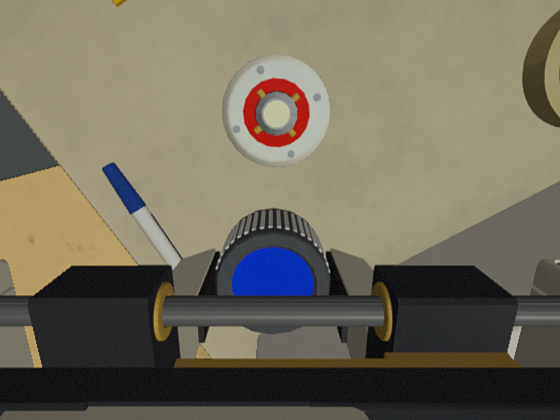

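Wrist view: port at (276,112), with pins showing on about 45° image diagonals; the blue cell is held centrally at (272,283).

```bash
python3 - <<'E'
from h import *
p=camera_params('wrist');im=cv2.imread('pics/w2.png');s=sense()
print('cell',plane(p,(272.3,282.6),s['ee_pos'][2]+.0195), s['ee_pos'])
h,S,v=cv2.split(cv2.cvtColor(im,cv2.COLOR_BGR2HSV))
m=((v>150)&(S<45)).astype(np.uint8);m[:,:200]=0;m[:,350:]=0;m[180:]=0
c=max(cv2.findContours(m,cv2.RETR_EXTERNAL,cv2.CHAIN_APPROX_NONE)[0],key=cv2.contourArea)
e=cv2.fitEllipse(cv2.convexHull(c));print('foot',e,plane(p,e[0],.022))
k=im[75:150,240:315];m=((v>185)).astype(np.uint8)
hh=h[100:126,262:290];print('spig',plane(p,(276,114),.058))
cv2.imwrite('pics/c2.png',cv2.resize(np.hstack([im[60:165,220:335],]),None,fx=5,fy=5,interpolation=cv2.INTER_CUBIC))
E
```

```text
cell [ 0.47098025 -0.00498184  0.16009483] [ 0.47052774 -0.00709189  0.14059483]
foot ((278.71905517578125, 109.67477416992188), (102.52503967285156, 111.23796844482422), 175.712158203125) [0.45727342 0.06959056 0.022     ]
spig [0.45553118 0.06628147 0.058     ]
```

View pics/c2.png

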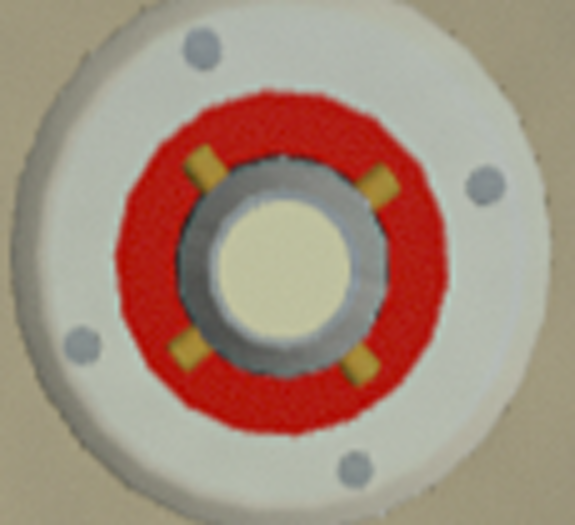

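```bash
python3 go.py .4555 .0655 .085 .245
```

```text
t 4.5667 pos [ 0.4705 -0.0071  0.1406] yang 0.247 lin [0.074  0.0032 0.0556] spin 0.002 q [-0.01  0.27 -0.04  2.08  0.01  0.8   0.19] F [-0.6  0.  -1.8] w 0.5807987892471352
```

Call:
{"api": "carry_out", "payload": {"increments": [{"linear": [0.03, 0.001, 0.01], "spin": 0}, {"linear": [0.06, 0.002, 0.03], "spin": 0}, {"linear": [0.0743, 0.0025, 0.055], "spin": 0}, {"linear": [0.0743, 0.0025, 0.055], "spin": 0}, {"linear": [0.0743, 0.0025, 0.055], "spin": 0}]}}

```text
clock: 4.98
ee_pos: [0.4533, 0.0656, 0.0846]
ee_rot: [0.614, 0.789, -0.001, -0.001]
force: [-0.6, -0.7, -1.7]
width: 0.581
grasp_force: 40.0
```

```bash
python3 go.py .4555 .0655 .06 .245; python3 - <<'E'
from h import *
im=capture('side');cv2.imwrite('pics/s3.png',cv2.resize(im[130:250,260:440],None,fx=4,fy=4,interpolation=cv2.INTER_CUBIC))
E
python3 go.py .4555 .0655 .06 .245
```

```text
t 4.9833 pos [0.4533 0.0656 0.0846] yang 0.249 lin [-0.0006  0.0022  0.0246] spin 0.004 q [-0.14  0.35 -0.07  2.14  0.04  0.66  0.01] F [-0.6 -0.7 -1.7] w 0.581022224305631
t 5.0333 pos [0.4546 0.0646 0.0856] yang 0.247 lin [0.0007 0.0011 0.0256] spin 0.002 q [-0.14  0.35 -0.07  2.14  0.04  0.66  0.01] F [ 0.4  0.5 -0.4] w 0.5840686408546104
```

View pics/s3.png

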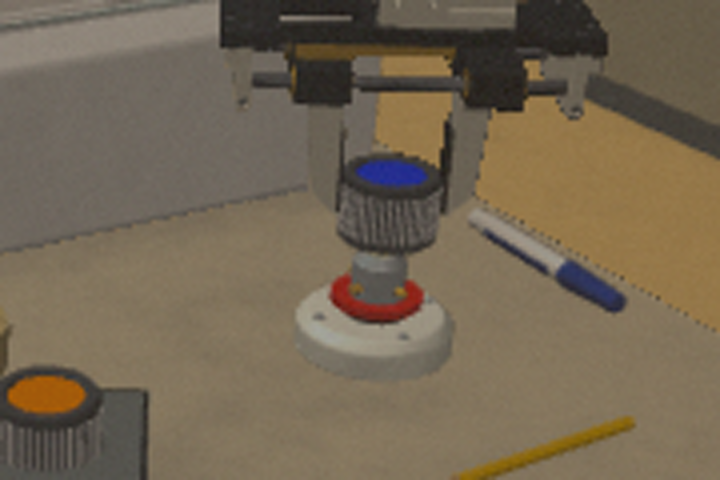

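```bash
python3 - <<'E'
from h import *
for k in range(2):
    im=capture('side');p=camera_params('side')
    b=blob(im,'blue',(320,140,400,200))[0][0];r=blob(im,'red',(330,190,380,220))[0][0]
    g=cv2.fitEllipse
    ex=np.array(p['pose'])[:3,0]
    s=sense();B=plane(p,b[0],s['ee_pos'][2]+.0195);Q=plane(p,r[0],.033)
    print(np.round(b[0],1),B.round(4),Q.round(4),((B-Q)@ex).round(4),(s['ee_pos']).round(4))
E
```

```text
[357.1 172.1] [0.4535 0.0688 0.1057] [0.4535 0.0744 0.033 ] 0.0024 [0.4555 0.0639 0.0862]
[356.9 171.8] [0.454  0.0681 0.1061] [0.4534 0.0743 0.033 ] 0.002 [0.4559 0.0636 0.0866]
```

Call:
{"api": "carry_out", "payload": {"increments": [{"linear": [0.001, 0.001, 0.005], "spin": 0}, {"linear": [0.001, 0.001, 0.01], "spin": 0}, {"linear": [0.001, 0.001, 0.015], "spin": 0}, {"linear": [0.001, 0.001, 0.019], "spin": 0}, {"linear": [0.001, 0.001, 0.019], "spin": 0}]}}

```text
clock: 5.55
ee_pos: [0.4547, 0.0651, 0.0658]
ee_rot: [0.616, 0.788, -0.001, -0.001]
force: [-0.1, 0.1, -1.4]
width: 0.589
grasp_force: 40.0
```

```bash
python3 go.py .4555 .0655 .06 .245
```

```text
t 5.55 pos [0.4547 0.0651 0.0658] yang 0.245 lin [0.0002 0.0009 0.0058] spin -0.0 q [-0.14  0.39 -0.07  2.15  0.04  0.61  0.  ] F [-0.1  0.1 -1.4] w 0.5893739804704633
```

Call:
{"api": "carry_out", "payload": {"increments": [{"linear": [0, 0, 0.003], "spin": 0}, {"linear": [0, 0, 0.006], "spin": 0}, {"linear": [0, 0, 0.008], "spin": 0}, {"linear": [0, 0, 0.009], "spin": 0}, {"linear": [0, 0, 0.009], "spin": 0}]}}

```text
clock: 5.97
ee_pos: [0.4555, 0.0655, 0.0586]
ee_rot: [0.615, 0.788, -0.0, -0.0]
force: [-4.1, -1.7, 11.7]
width: 0.584
grasp_force: 40.0
```

```bash
python3 go.py .4555 .0655 .06 .245
```

```text
t 5.9667 pos [0.4555 0.0655 0.0586] yang 0.245 lin [-0.     -0.0001 -0.0014] spin 0.0 q [-0.14  0.4  -0.07  2.15  0.05  0.6   0.  ] F [-4.1 -1.7 11.7] w 0.5840856019894721
```

Call:
{"api": "carry_out", "payload": {"increments": [{"linear": [0, 0, 0], "spin": 0.06}, {"linear": [0, 0, 0], "spin": 0.12}, {"linear": [0, 0, 0], "spin": 0.18}, {"linear": [0, 0, 0], "spin": 0.24}, {"linear": [0, 0, 0], "spin": 0.3}]}}

```text
clock: 6.38
ee_pos: [0.456, 0.0653, 0.0587]
ee_rot: [0.727, 0.686, 0.0, 0.0]
force: [-3.6, -1.7, 10.5]
width: 0.588
grasp_force: 40.0
```

```bash
cat >st.py <<'E'
from h import *
s=sense();M=R.from_quat(s['ee_rot']).as_matrix();print(s['ee_pos'].round(4) if hasattr(s['ee_pos'],'round') else s['ee_pos'],np.arctan2(M[1,1],M[0,1]).round(3),np.round(s['force'],1),np.round(s['ft_torque'],2),np.round(s['qpos'],2))
E
python3 st.py
```

```text
[0.456  0.0653 0.0587] -0.058 [-3.6 -1.7 10.5] [-0.4   0.72  0.17] [-0.21  0.4   0.01  2.15 -0.    0.59 -0.25]
```

Call:
{"api": "carry_out", "payload": {"increments": [{"linear": [0, 0, 0], "spin": 0.06}, {"linear": [0, 0, 0], "spin": 0.12}, {"linear": [0, 0, 0], "spin": 0.18}, {"linear": [0, 0, 0], "spin": 0.24}, {"linear": [0, 0, 0], "spin": 0.3}]}}

```text
clock: 6.8
ee_pos: [0.4559, 0.0654, 0.0587]
ee_rot: [0.822, 0.57, 0.0, 0.0]
force: [-1.5, -0.3, 9.1]
width: 0.584
grasp_force: 40.0
```

```bash
python3 st.py
```

```text
[0.4559 0.0654 0.0587] -0.358 [-1.5 -0.3  9.1] [-0.31  0.64  0.13] [-0.27  0.4   0.08  2.15 -0.06  0.59 -0.51]
```

Call:
{"api": "carry_out", "payload": {"increments": [{"linear": [0, 0, 0.001], "spin": 0.06}, {"linear": [0, 0, 0.001], "spin": 0.12}, {"linear": [0, 0, 0.001], "spin": 0.18}, {"linear": [0, 0, 0.001], "spin": 0.24}, {"linear": [0, 0, 0.001], "spin": 0.3}]}}

```text
clock: 7.22
ee_pos: [0.4558, 0.0654, 0.0583]
ee_rot: [0.897, 0.441, 0.0, -0.0]
force: [-4.3, -2.0, 16.8]
width: 0.583
grasp_force: 40.0
```

```bash
python3 st.py
```

```text
[0.4558 0.0654 0.0583] -0.657 [-4.3 -2.  16.8] [-0.51  1.45  0.13] [-0.33  0.4   0.15  2.15 -0.11  0.59 -0.76]
```

Call:
{"api": "carry_out", "payload": {"increments": [{"linear": [0, 0, 0], "spin": 0.06}, {"linear": [0, 0, 0], "spin": 0.12}, {"linear": [0, 0, 0], "spin": 0.18}, {"linear": [0, 0, 0], "spin": 0.24}, {"linear": [0, 0, 0], "spin": 0.3}]}}

```text
clock: 7.63
ee_pos: [0.4552, 0.0655, 0.0567]
ee_rot: [0.953, 0.302, -0.0, -0.0]
force: [-0.3, -0.6, -0.7]
width: 0.584
grasp_force: 40.0
```

```bash
python3 st.py
```

```text
[0.4552 0.0655 0.0567] -0.958 [-0.3 -0.6 -0.7] [-0.18  0.26 -0.  ] [-0.4   0.41  0.23  2.16 -0.16  0.59 -1.01]
```

Call:
{"api": "carry_out", "payload": {"increments": [{"linear": [0, 0, 0.002], "spin": 0}, {"linear": [0, 0, 0.004], "spin": 0}, {"linear": [0, 0, 0.006], "spin": 0}, {"linear": [0, 0, 0.006], "spin": 0}]}}

```text
clock: 7.97
ee_pos: [0.4552, 0.0655, 0.0503]
ee_rot: [0.953, 0.304, -0.0, -0.0]
force: [0.1, -0.1, -1.6]
width: 0.584
grasp_force: 40.0
```

```bash
python3 st.py
```

```text
[0.4552 0.0655 0.0503] -0.954 [ 0.1 -0.1 -1.6] [-0.09  0.22  0.03] [-0.39  0.42  0.22  2.16 -0.17  0.58 -1.  ]
```

Call:
{"api": "carry_out", "payload": {"increments": [{"linear": [0, 0, 0.002], "spin": 0}, {"linear": [0, 0, 0.004], "spin": 0}, {"linear": [0, 0, 0.006], "spin": 0}, {"linear": [0, 0, 0.008], "spin": 0}, {"linear": [0, 0, 0.008], "spin": 0}]}}

```text
clock: 8.38
ee_pos: [0.4553, 0.0655, 0.0439]
ee_rot: [0.953, 0.303, -0.0, -0.0]
force: [-6.1, -1.0, 17.9]
width: 0.585
grasp_force: 40.0
```

```bash
python3 st.py
```

```text
[0.4553 0.0655 0.0439] -0.955 [-6.1 -1.  17.9] [-0.24  1.56  0.02] [-0.39  0.44  0.22  2.16 -0.17  0.56 -1.  ]
```

Call:
{"api": "carry_out", "payload": {"increments": [{"linear": [0, 0, 0.001], "spin": 0}, {"linear": [0, 0, 0.0015], "spin": 0}, {"linear": [0, 0, 0.0015], "spin": 0}, {"linear": [0, 0, 0.0015], "spin": 0}]}}

```text
clock: 8.72
ee_pos: [0.4555, 0.0655, 0.0437]
ee_rot: [0.953, 0.303, 0.0, -0.001]
force: [-12.3, -0.9, 35.1]
width: 0.583
grasp_force: 40.0
```

```bash
python3 st.py; python3 - <<'E'
from h import *
im=capture('side');cv2.imwrite('pics/s4.png',cv2.resize(im[130:250,240:440],None,fx=4,fy=4,interpolation=cv2.INTER_CUBIC))
p=camera_params('side');b=blob(im,'blue',(320,140,400,220))[0][0];o,d=ray(p,b[0]);print('glass height on port axis',(o+d*(.0665-o[1])/d[1]).round(4))
E
python3 st.py
```

```text
[0.4555 0.0655 0.0437] -0.955 [-12.3  -0.9  35.1] [-0.38  2.68 -0.01] [-0.39  0.44  0.22  2.16 -0.17  0.56 -0.99]
glass height on port axis [0.4539 0.0665 0.0625]
[0.4555 0.0655 0.0437] -0.955 [-11.   -2.5  35.3] [-0.45  2.65  0.02] [-0.39  0.44  0.22  2.16 -0.17  0.56 -0.99]
```

View pics/s4.png

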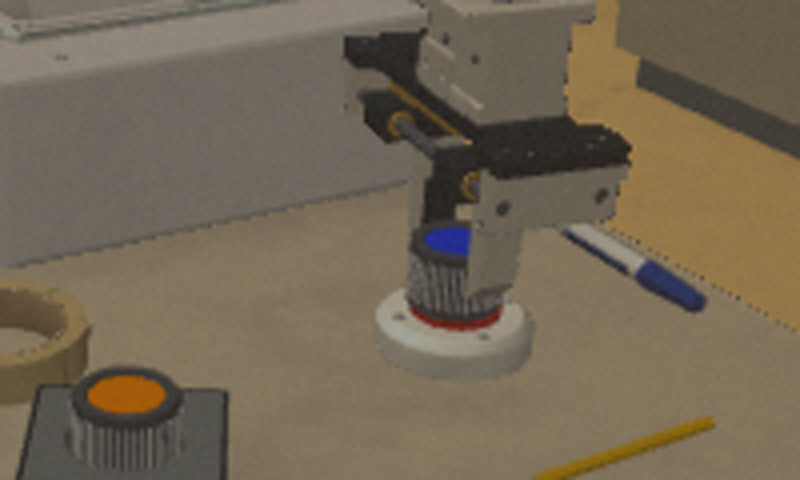

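The view shows the cell down on the red ring over the foot. Force climbed from 18 to 35 N with no further travel, so it is at the stop. I'll ease the push slightly and hand in.

Call:
{"api": "carry_out", "payload": {"increments": [{"linear": [0, 0, -0.0007], "spin": 0}, {"linear": [0, 0, -0.0007], "spin": 0}, {"linear": [0, 0, -0.0007], "spin": 0}, {"linear": [0, 0, -0.0007], "spin": 0}]}}

```text
clock: 9.1
ee_pos: [0.4554, 0.0655, 0.0438]
ee_rot: [0.953, 0.303, -0.0, -0.001]
force: [-8.5, -2.2, 28.1]
width: 0.581
grasp_force: 40.0
```

```bash
python3 st.py; python3 -c "
from h import *
s=sense()
from bench import ticket
if s['force'][2]>18 and s['ee_pos'][2]<.0445: print(ticket.job_done())"
```

```text
[0.4554 0.0655 0.0438] -0.955 [-8.5 -2.2 28.1] [-0.35  2.1   0.1 ] [-0.39  0.44  0.22  2.16 -0.17  0.56 -0.99]
the job is handed in; nothing more can be done
None
```

The blue cell is on the port with its keyways over the pins, pushed against the seat ring's stop and still gripped and held down with about 28 N; the amber cell stayed in the tray, the arm stayed clear of the bottle, and I handed the job in at about 9 s (no verdict was returned).

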